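Fit the matching cutting disc to the vegetable cutter and lock it

ROBOT

A 6-joint arm with a two-finger parallel gripper is mounted at the origin on the work surface. World frame = base frame: x ahead of the robot, y to its left, z up, the work surface at z = 0. Lengths are in mm, angles in rad, forces in N, time in s.
With the tool pointing down it reaches from about 400 to 925 mm from the base axis. Payload 12.5 kg.
Tool frame: the origin (TCP) lies between the finger pads; the fingertips stand 14 mm ahead of it and the grasp point (between the pads) lies 5 mm behind it; x points along the fingers, y is the direction in which the jaws open and shut, and the axes are right-handed (so a half turn about x gives the same grasp; the last joint's range is limited). The gripper opens to 95 mm and grips with 3 to 60 N. Pads are 20 mm wide; open, the fingers measure 119 mm over their backs; the gripper's body (75 mm by 180 mm) begins 59 mm behind the grasp point.
Start: joints at [1.15, 0.491, 1.559, -0, 1.092, -0.106], TCP at [193.499, 594.309, 228.661] pointing down, gripper open.
Joint ranges: [-3.1, 3.1], [-0.84, 2.19], [0.05, 2.79], [-1.13, 4.28], [0.06, 2.93], [-2.69, 2.69]. Speed limits (rad/s): [2.22, 2.22, 2.79, 3.14, 3.14, 3.14].

INTERFACE

Orientations are given as [roll, pitch, yaw] about the fixed x, y, z axes, in that order (R = Rz(yaw) Ry(pitch) Rx(roll)).
In Python, from cell import env, cams gives the robot as it stands.
- The arm moves only by the tool carry_out, never from a script. Its arguments are lists of equal length, an entry for each row: "grip": the closure, from -1 (fully open) to 1 (shut); "linear": the shift along the tool's x, y, z scaled (see below), a list of three; "turn": the turn about the tool's x scaled (see below). In form: {"grip": [grip, ...], "linear": [[tx, ty, tz], ...], "turn": [turn, ...]}. A call has 1 to 5 rows; each row shifts and turns the commanded pose from where the row before left it, along the tool's axes as they then stand; what a row does not reach is not made up. The controller multiplies each number of a shift by 0.5 m and each number of a turn by 180 degrees. A row lasts 1/10 s, in which the tool goes at most 50 mm and 8.59 degrees, less where a joint would pass 70% of its speed; a pose out of reach is approached as far as the arm can. A call with a number of a shift or a turn outside -1 to 1 is refused whole. A call with a gripper value outside its range is refused whole. The fingers move at their own pace and stop on an object; the grip force is fixed at half the most. Time passes only in rows, so rows that do not move let the fingers close. It gives the time, the measured TCP pose, the force and the opening at its end, in the units of the state.
- env.state(): the state, without advancing time (a new reading comes with each control period).
- cams.read_camera(name): name is "side" or "top" or "wrist"; returns the picture (420x560x3 uint8, blue, green, red); there is no depth.
- cams.camera_info(name): a dict with "fx", "fy", "cx", "cy" (pixels), "view" (4x4, takes a point from world to camera coordinates). Camera axes: x right, y down, z forward; pixel columns grow to the right and rows downward; lengths in mm; the calibration is good to about 2 mm. The wrist camera is an equidistant fisheye: a pixel r from the principal point sees the ray r / f radians off the axis. A picture is of the moment at which its call begins: read the wrist's pose just before it. camera_info takes no time and is no camera call; for the wrist camera it gives the pose at the moment of the call.
- env.job_done(): hands the job in, once; it reports no verdict.
The state is a dict: "t": time; "joints": joint angles; "qvel": joint speeds; "tau": joint torques, N m; "eef_pos": TCP position; "tcp_rot": TCP orientation; "ft_force": force on the tool from outside, world axes, zero at the start; "moment": the same for the moment, N m; "opening": opening from 0.0 (shut) to 1.0 (fully open).
Only numpy, scipy, OpenCV 4.12 (cv2) and the standard library are available. Lean on these libraries where they do the work, as an engineer would, in place of code of your own. Each camera call takes 0.05 s, during which the arm holds its last target. There are 200 camera calls.

TASK

Set the vegetable cutter up: pick the cutting disc whose holes line up with the studs of the drive plate now on the cutter, turn it to suit and seat it fully down flat over all the studs, and let go of it. Then press the red-handled hold-down lever down until its detent holds it, and after that press the green ready button fully down and leave everything free. Leave the two other discs, the mug, the utensil caddy and the bowl where they are.

Things in the scene. Friction and masses are not known exactly. Their poses are not given: they have to be found in the camera images.
- disc_three: Aluminium cutting disc, 140 mm across, 8 thick, 0.25 to 0.5 kg, lying flat on the 12 mm blue board; origin at the centre of its underside, z up. Central black grip block: 40 mm along x, 22 along y, 8 to 52 mm above the underside; grip across y some 38 mm up, to clear the studs. Three 14.4 mm holes at 0, 120, 240 degrees from x on a 42 mm radius.
- disc_four: Aluminium cutting disc, 140 mm across, 8 thick, 0.25 to 0.5 kg, lying flat on the 12 mm blue board; origin at the centre of its underside, z up. Central black grip block: 40 mm along x, 22 along y, 8 to 52 mm above the underside; grip across y some 38 mm up, to clear the studs. Four 14.4 mm holes at 0, 90, 180, 270 degrees from x on a 42 mm radius.
- disc_narrow: Aluminium cutting disc, 140 mm across, 8 thick, 0.25 to 0.5 kg, lying flat on the 12 mm blue board; origin at the centre of its underside, z up. Central black grip block: 40 mm along x, 22 along y, 8 to 52 mm above the underside; grip across y some 38 mm up, to clear the studs. Three 14.4 mm holes at 0, 120, 240 degrees on a 30 mm radius: fits neither plate.
- plate_three: Fixed dark drive plate, 120 mm across, 10 thick, origin at the centre of its underside, with three brass studs at 0, 120 and 240 degrees from its x on a 42 mm radius: 10 mm in diameter, 16 high over the plate's top, the last 7 mm tapered. One plate is on the cutter (over cutter_hub), the other is the spare on the white parking block; which is which varies.
- plate_four: Fixed dark drive plate, 120 mm across, 10 thick, origin at the centre of its underside, with four brass studs at 0, 90, 180 and 270 degrees from its x on a 42 mm radius: 10 mm in diameter, 16 high over the plate's top, the last 7 mm tapered. One plate is on the cutter (over cutter_hub), the other is the spare on the white parking block; which is which varies.
- cutter_hub (a point): Drive axis at the deck of the cutter's fixed white base, 60 mm above the worktop; axes are the cutter's. The deck spans x -100 to 195, y -135 to 155 mm from here. A seated disc's underside is 10 mm above. On the far side stand the lever's pivot cheeks (35 mm above the deck) and the detent post (x 163 to 189, y -32 to 2, 50 mm high).
- lever (a joint): Hold-down lever, rad: 0 open, 54 degrees above level; 0.95 down, level. A spring (0.3 to 0.7 N m) returns it to 0 unless pressed past the detent (from 0.77 to nearly 0.95), which then holds it at about 0.935. Takes 8 to 16 N down on the red handle. Down, its claw lies 1 to 4 mm over a seated disc's rim and is stopped by an unseated disc; open, it is clear of the disc.
- lever_pivot (a point): Hinge axis of the lever, parallel to the cutter's x: 135 mm in x, 120 mm in y and 24.5 mm above cutter_hub. The lever sweeps in the cutter's y-z plane through this point; from the pivot it points to the cutter's -y when down.
- lever_grip (a point): Centre of the red handle's axis, 175 mm along the lever from the pivot; the handle is a round bar 20 mm in diameter that reaches from 147 to 205 mm along the lever. Push on its upper side.
- ready (a joint): Travel of the green ready button, m: 0 up, 0.006 fully down; sprung, fully down takes 5 N; it comes back up when let go.
- ready_top (a point): Centre of the green button's top face, 30 mm across, pressed straight down; on the deck 108 mm to the cutter's -y side of cutter_hub.
- mug: Black mug, 82 mm across, 95 mm high, origin under its centre. Leave alone.
- caddy: Steel utensil caddy, 104 mm across, 130 mm high with utensils to about 220 mm, origin under its centre. Leave alone.
- bowl: White bowl, 180 mm across, 70 mm high, origin under its centre. Leave alone.
Things that resemble listed ones, but are neither listed nor needed, are in the scene too. Leave any orange look-alike of the disc_three alone.

How it is judged:
By the outcome, as a careful person would: the job done as asked, in the order asked, and still so for the second after the job is handed in, with the robot touching nothing.
It also fails if it takes over 58 s, if anything falls off the work surface, if the arm or the gripper's body presses on something with over 40 N, if the wrist force passes 120 N, or if a joint passes its speed limit or range.

## Working session

There is one attempt and no reset: what is moved stays moved. The work goes in short steps, Python scripts to look and compute and a tool call to move; the robot and the scene stay as the last step left them, time stands still between calls to the robot, and variables do not carry over. Pictures are saved under pics/ and viewed, about 8 in all and at most 12, crops included, and the job is handed in when it is done.

Besides the shell and the picture viewer there is one more tool, called after "Request:" by a JSON object that holds its "method" and its "body". carry_out: Moves the arm, as the interface text tells. Shifts and turns lie within -1 to 1; 1 stands for 0.5 m of shift or 180 degrees of turn. Its arguments: {"type":"object","properties":{"grip":{"type":"array"},"linear":{"type":"array"},"turn":{"type":"array"}},"required":["grip","linear","turn"]}

```bash
ls; mkdir -p pics; python3 - <<'E'
from cell import env,cams
import cv2,numpy as np
for n in("top","side"):
    cv2.imwrite(f"pics/{n}0.png",cams.read_camera(n)); i=cams.camera_info(n); print(n,i["fx"],i["cx"],i["cy"],np.round(i["view"],3).tolist())
s=env.state();print(s["t"],s["eef_pos"],s["tcp_rot"],s["opening"])
E
```

```text
pics
top 498.937027146987 284.9949925074263 211.03346321144005 [[-0.032, -0.999, 0.001, -34.441], [-0.975, 0.032, -0.218, 570.506], [0.218, -0.008, -0.976, 1995.774], [0.0, 0.0, 0.0, 1.0]]
side 434.31208358034866 273.22858371576206 210.8130783512366 [[-0.951, -0.309, 0.001, 481.029], [-0.244, 0.75, -0.615, 239.583], [0.19, -0.586, -0.788, 1739.779], [0.0, 0.0, 0.0, 1.0]]
0.1 [193.42461805 594.12589951 228.14732075] [-1.68170773  1.56986997 -1.99650166] 1.0007104771316764
```

View pics/top0.png

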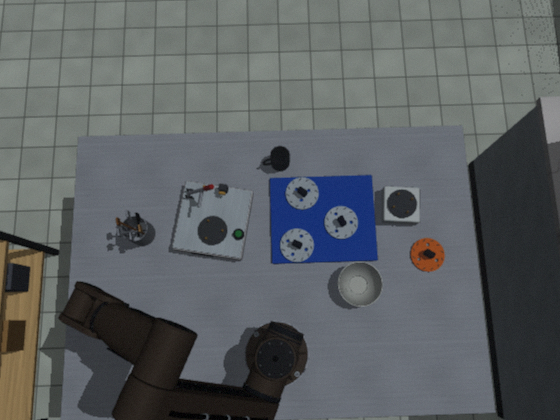

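View pics/side0.png

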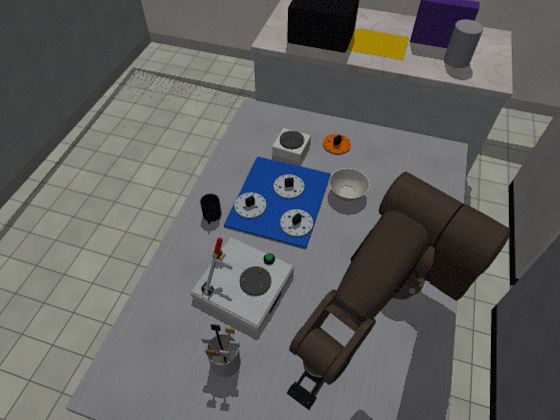

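```bash
python3 - <<'E'
import cv2,numpy as np
t=cv2.imread("pics/top0.png");s=cv2.imread("pics/side0.png")
a=cv2.resize(t[165:275,165:385],(800,400),interpolation=cv2.INTER_CUBIC)
cv2.imwrite("pics/c1.png",a)
b=cv2.resize(s[225:325,190:300],(400,364),interpolation=cv2.INTER_CUBIC)
c=cv2.resize(s[160:246,225:335],(400,313),interpolation=cv2.INTER_CUBIC)
d=np.zeros((364,800,3),np.uint8);d[:,:400]=b;d[:313,400:]=c
cv2.imwrite("pics/c2.png",d)
E
```

```text
(no output)
```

View pics/c1.png

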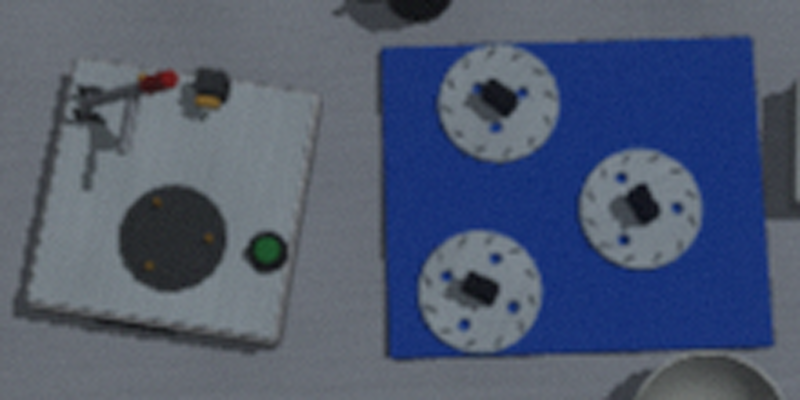

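View pics/c2.png

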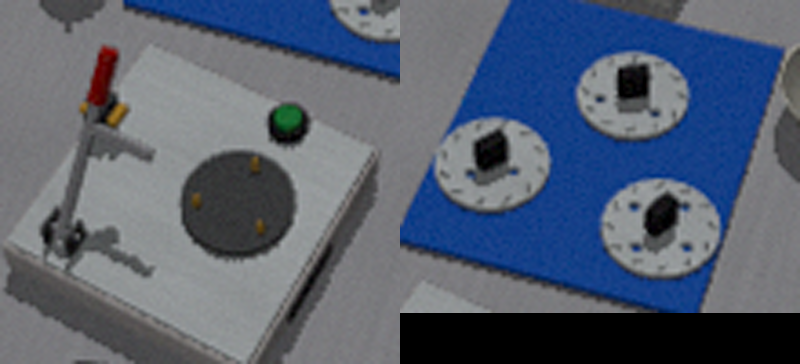

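```bash
cat > h.py <<'E'
from cell import env,cams
import cv2,numpy as np
from scipy.spatial.transform import Rotation as R
def ray(n,px,z,info=None):
    i=info or cams.camera_info(n);V=np.array(i["view"]);Rm,t=V[:3,:3],V[:3,3]
    u=(px[0]-i["cx"])/i["fx"];v=(px[1]-i["cy"])/i["fy"]
    if n=="wrist":
        r=np.hypot(u,v);d=np.array([u/r*np.sin(r),v/r*np.sin(r),np.cos(r)]) if r>0 else np.array([0,0,1.])
    else: d=np.array([u,v,1])
    o=-Rm.T@t;d=Rm.T@d;return o+d*(z-o[2])/d[2]
def proj(n,p,info=None):
    i=info or cams.camera_info(n);V=np.array(i["view"]);c=V[:3,:3]@p+V[:3,3]
    if n=="wrist":
        q=np.hypot(c[0],c[1]);k=np.arctan2(q,c[2])/q
    else:k=1/c[2]
    return np.array([i["cx"]+i["fx"]*c[0]*k,i["cy"]+i["fy"]*c[1]*k])
def st():
    s=env.state();r=R.from_euler("xyz",s["tcp_rot"]).as_matrix()
    print("t",round(s["t"],2),"tcp",np.round(s["eef_pos"],1),"y",np.round(r[:,1],3),"x",np.round(r[:,0],3),"z",np.round(r[:,2],3),"F",np.round(s["ft_force"],1),"op",round(s["opening"],3),"j",np.round(s["joints"],2));return s,r
E
python3 - <<'E'
from h import *
c=lambda a,b:(165+a/3.636-.3,165+b/3.636-.3)
for k,p,z in [("h1",c(622,177),20),("h2",c(677,208),20),("h3",c(624,240),20),("D3c",c(640,208),20),("s1",c(157,202),86),("s2",c(208,238),86),("s3",c(148,265),86),("plate",c(172,238),70),("btn",c(267,252),80),("D4",c(480,291),20),("Dn",c(499,103),20)]:
    print(k,np.round(ray("top",p,z),1))
st(); i=cams.camera_info("wrist");print({k:i[k] for k in("fx","fy","cx","cy")},np.round(np.linalg.inv(i["view"]),3).tolist())
E
```

```text
h1 [ 561.6 -266.5   20. ]
h2 [ 523.  -327.9   20. ]
h3 [ 487.6 -264.8   20. ]
D3c [ 524.4 -285.3   20. ]
s1 [535.7 261.6  86. ]
s2 [493.  204.8  86. ]
s3 [464.7 271.5  86. ]
plate [497.3 247.1  70. ]
btn [476.1 140.   80. ]
D4 [433.8 -97.2  20. ]
Dn [ 654.7 -127.7   20. ]
t 0.1 tcp [193.4 594.1 228.1] y [ 0.31   0.951 -0.001] x [-0.    -0.001 -1.   ] z [ 0.951 -0.31  -0.   ] F [-0.2  0.9 -0.3] op 1.001 j [ 1.15  0.49  1.56  0.    1.09 -0.11]
{'fx': 325.19226210127806, 'fy': 325.19226210127806, 'cx': 276.3585013557269, 'cy': 206.27286796988847} [[0.309, 0.921, 0.238, 126.94], [0.951, -0.299, -0.078, 616.941], [-0.0, 0.251, -0.968, 384.545], [0.0, 0.0, 0.0, 1.0]]
```

Request:
{"method": "carry_out", "body": {"grip": [-1, -1, -1, -1, -1], "linear": [[-0.013, -0.058, 0.066], [-0.013, -0.058, 0.066], [-0.013, -0.058, 0.066], [-0.013, -0.058, 0.066], [-0.013, -0.058, 0.066]], "turn": [0, 0, 0, 0, 0]}}

```text
t: 0.6
eef_pos: [305.9, 403.7, 261.2]
tcp_rot: [-2.007, 1.57, -2.322]
ft_force: [0.1, 0.7, 0.1]
opening: 0.999
```

Request:
{"method": "carry_out", "body": {"grip": [-1, -1, -1, -1, -1], "linear": [[-0.013, -0.058, 0.066], [-0.013, -0.058, 0.066], [-0.013, -0.058, 0.066], [-0.013, -0.058, 0.066], [0, 0, 0]], "turn": [0, 0, 0, 0, 0]}}

```text
t: 1.1
eef_pos: [397.2, 250.9, 287.7]
tcp_rot: [0.229, 1.569, -0.09]
ft_force: [0.3, 1.2, -0.2]
opening: 1.003
```

```bash
python3 - <<'E'
from h import *
import pickle
st();i=cams.camera_info("wrist");im=cams.read_camera("wrist");st()
pickle.dump(i,open("w1.pkl","wb"));cv2.imwrite("pics/w1.png",im)
cv2.imwrite("pics/w1v.png",cv2.resize(im,(800,600),interpolation=cv2.INTER_CUBIC))
E
```

```text
t 1.1 tcp [397.2 250.9 287.7] y [0.314 0.949 0.   ] x [ 0.001 -0.    -1.   ] z [ 0.949 -0.314  0.001] F [ 0.3  1.2 -0.2] op 1.003 j [ 0.42  0.2   1.84 -0.    1.1  -0.83]
t 1.15 tcp [396.1 252.5 287.3] y [0.313 0.95  0.   ] x [ 0.  0. -1.] z [ 0.95  -0.313  0.   ] F [ 0.1  1.  -0.7] op 1.003 j [ 0.43  0.2   1.84  0.    1.1  -0.83]
```

View pics/w1v.png

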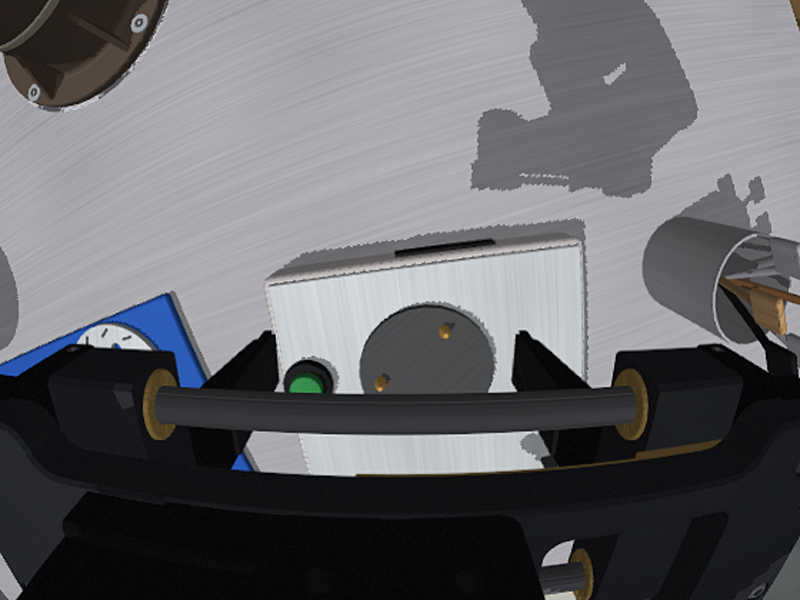

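Request:
{"method": "carry_out", "body": {"grip": [-1, -1, -1, -1], "linear": [[-0.01, 0, 0.07], [-0.01, 0, 0.07], [-0.01, 0, 0.07], [0, 0, 0]], "turn": [0, 0, 0, 0]}}

```text
t: 1.55
eef_pos: [497.4, 221.8, 301.7]
tcp_rot: [0.406, 1.57, 0.091]
ft_force: [-0.5, -0.6, -0.7]
opening: 0.999
```

```bash
python3 - <<'E'
from h import *
import pickle
st();i=cams.camera_info("wrist");im=cams.read_camera("wrist")
pickle.dump(i,open("w2.pkl","wb"));cv2.imwrite("pics/w2.png",im)
cv2.imwrite("pics/w2v.png",cv2.resize(im[100:320,100:400],(800,587),interpolation=cv2.INTER_CUBIC))
E
```

```text
t 1.55 tcp [497.4 221.8 301.7] y [0.31  0.951 0.   ] x [ 0.  0. -1.] z [ 0.951 -0.31   0.   ] F [-0.5 -0.6 -0.7] op 0.999 j [ 0.3   0.31  1.66 -0.    1.18 -0.96]
```

View pics/w2v.png

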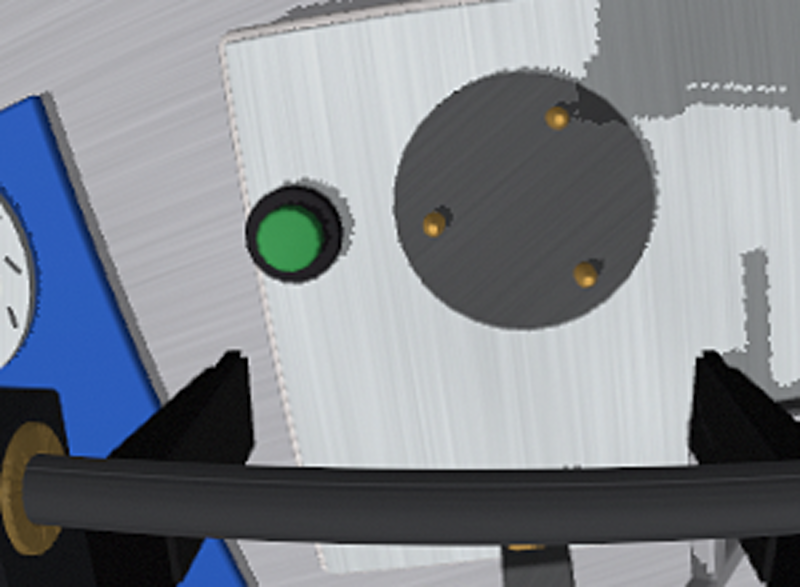

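```bash
python3 - <<'E'
from h import *
import pickle
from scipy.optimize import least_squares
im=cv2.imread("pics/w2.png");i=pickle.load(open("w2.pkl","rb"))
h=cv2.cvtColor(im,cv2.COLOR_BGR2HSV)
def blobs(m,lo,hi):
    n,l,s,c=cv2.connectedComponentsWithStats(m.astype(np.uint8));return [(c[k],s[k],(l==k)) for k in range(1,n) if lo<s[k][4]<hi]
S=[]
for c,s,_ in blobs((h[...,0]>8)&(h[...,0]<28)&(h[...,1]>110)&(h[...,2]>60),6,300):
    print("brass",c.round(1),s); 
    if 140<c[1]<220 and 240<c[0]<340:S.append(c)
g=blobs((h[...,0]>50)&(h[...,0]<80)&(h[...,1]>100)&(h[...,2]>60),100,3000)
for c,s,_ in g: print("green",c.round(1),s,[ray("wrist",c,z,i).round(1).tolist() for z in(80,90)])
v=im.max(2);m=((v<100)).astype(np.uint8);
b=[(c,s,k) for c,s,k in blobs(m,3000,20000) if abs(c[0]-297)<25 and abs(c[1]-175)<25]
print([ (c,s) for c,s,_ in b])
cs,_=cv2.findContours(b[0][2].astype(np.uint8),cv2.RETR_EXTERNAL,cv2.CHAIN_APPROX_NONE);ct=max(cs,key=len)[:,0,:]
P=np.array([ray("wrist",p,70,i)[:2] for p in ct])
f=least_squares(lambda q:np.hypot(*(P-q[:2]).T)-q[2],[497,247,60],loss="soft_l1",f_scale=.5);print("plate",f.x)
for z in(78,80,82,86):
    Q=np.array([ray("wrist",p,z,i)[:2] for p in S])
    f2=least_squares(lambda q:(Q-(q[:2]+42*np.stack([np.cos(q[2]+A),np.sin(q[2]+A)],1))).ravel(),[497,247,.39]) if 0 else None
    a=np.degrees(np.arctan2(*(Q-Q.mean(0)).T[::-1]));print(z,Q.mean(0),a,np.hypot(*(Q-Q.mean(0)).T),np.sort(a%120))
E
```

```text
brass [308.6 143.6] [305 140   8   8  54]
brass [262.3 183.8] [259 180   8   9  56]
brass [319.1 202.6] [315 198   9  10  61]
brass [296.  304.6] [290 304  14   3  25]
brass [351.9 330.1] [329 329  47   3  54]
brass [382. 328.] [379 328   7   1   7]
brass [259. 332.] [250 332  19   1  19]
brass [303.5 332. ] [287 332  34   1  34]
brass [408.7 401.8] [400 384  15  36 270]
green [207.7 189.5] [196 178  24  24 455] [[478.6, 142.2, 80.0], [477.4, 144.9, 90.0]]
[(array([296.04975678, 174.5866574 ]), array([ 248,  127,   97,   96, 7195], dtype=int32))]
plate [497.88455363 248.49081684  58.71095072]
78 [497.98745306 248.34337079] [143.22913287 -96.52656238  23.26107304] [41.85373434 41.77808363 41.66145357] [23.22913287 23.26107304 23.47343762]
80 [497.63400319 248.32312987] [143.22913287 -96.52656238  23.26107304] [41.63348392 41.55823131 41.442215  ] [23.22913287 23.26107304 23.47343762]
82 [497.28055331 248.30288894] [143.22913287 -96.52656238  23.26107304] [41.4132335  41.33837899 41.22297643] [23.22913287 23.26107304 23.47343762]
86 [496.57365357 248.2624071 ] [143.22913287 -96.52656238  23.26107304] [40.97273265 40.89867435 40.7844993 ] [23.22913287 23.26107304 23.47343762]
```

Request:
{"method": "carry_out", "body": {"grip": [-1, -1, -1, -1, -1], "linear": [[0, -0.09, 0.0345], [0, -0.09, 0.0345], [0, -0.09, 0.0345], [0, -0.09, 0.0345], [0, -0.09, 0.0345]], "turn": [0, 0, 0, 0, 0]}}

```text
t: 2.1
eef_pos: [506.2, -19.1, 301.9]
tcp_rot: [2.691, 1.57, 2.378]
ft_force: [0.6, 0.3, -0.1]
opening: 1.002
```

Request:
{"method": "carry_out", "body": {"grip": [-1, -1, -1, -1, -1], "linear": [[0, -0.09, 0.0345], [0, -0.09, 0.0345], [0, -0.09, 0.0345], [0, -0.09, 0.0345], [0, -0.09, 0.0345]], "turn": [0, 0, 0, 0, 0]}}

```text
t: 2.6
eef_pos: [519.4, -259.6, 301.9]
tcp_rot: [2.395, 1.57, 2.082]
ft_force: [1.2, 0.1, 0.6]
opening: 1.001
```

Request:
{"method": "carry_out", "body": {"grip": [-1, -1], "linear": [[0, -0.06, 0.02], [0, 0, 0]], "turn": [0, 0]}}

```text
t: 2.8
eef_pos: [519.7, -292.8, 301.0]
tcp_rot: [2.897, 1.569, 2.581]
ft_force: [-0.6, 0.5, -0.6]
opening: 1.001
```

```bash
python3 - <<'E'
from h import *
import pickle
st();i=cams.camera_info("wrist");im=cams.read_camera("wrist")
pickle.dump(i,open("w3.pkl","wb"));cv2.imwrite("pics/w3.png",im)
cv2.imwrite("pics/w3v.png",cv2.resize(im[100:320,100:400],(800,587),interpolation=cv2.INTER_CUBIC))
E
```

```text
t 2.8 tcp [ 519.7 -292.8  301. ] y [0.312 0.95  0.   ] x [-0.001  0.001 -1.   ] z [ 0.95  -0.312 -0.001] F [-0.6  0.5 -0.6] op 1.001 j [-0.62  0.39  1.53 -0.    1.22 -1.88]
```

View pics/w3v.png

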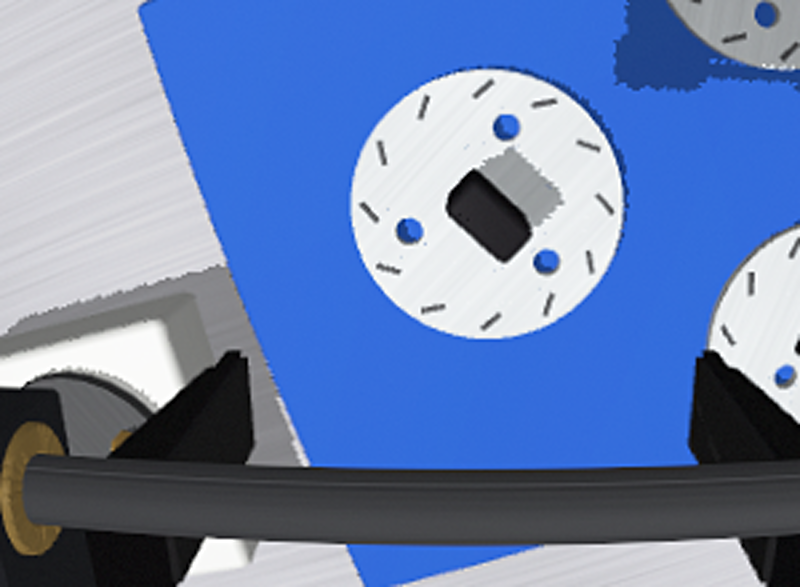

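```bash
python3 - <<'E'
from h import *
import pickle
from scipy.optimize import least_squares
im=cv2.imread("pics/w3.png");i=pickle.load(open("w3.pkl","rb"))
h=cv2.cvtColor(im,cv2.COLOR_BGR2HSV)
x0,y0=100+488/2.667,100+203/2.667
yy,xx=np.mgrid[:420,:560];near=np.hypot(xx-x0,yy-y0)
blue=(h[...,1]>100)&(h[...,0]>95)&(h[...,0]<125)
n,l,s,c=cv2.connectedComponentsWithStats((blue&(near<42)).astype(np.uint8))
H=[c[k] for k in range(1,n) if s[k][4]>25 and near[int(c[k][1]),int(c[k][0])]<42];print(H,[s[k][4] for k in range(1,n)])
m=((~blue)&(near<60)).astype(np.uint8);m=cv2.morphologyEx(m,cv2.MORPH_OPEN,np.ones((3,3)))
ct=max(cv2.findContours(m,cv2.RETR_EXTERNAL,cv2.CHAIN_APPROX_NONE)[0],key=len)[:,0,:]
P=np.array([ray("wrist",p,20,i)[:2] for p in ct])
f=least_squares(lambda q:np.hypot(*(P-q[:2]).T)-q[2],[524,-285,70],loss="soft_l1",f_scale=.5);print("disc",f.x)
for z in(16,20):
    Q=np.array([ray("wrist",p,z,i)[:2] for p in H]);a=np.degrees(np.arctan2(*(Q-Q.mean(0)).T[::-1]));print(z,Q.mean(0),a,a%120,np.hypot(*(Q-Q.mean(0)).T))
b=((h[...,2]<75)&(near<28)).astype(np.uint8)
ct=max(cv2.findContours(b,cv2.RETR_EXTERNAL,cv2.CHAIN_APPROX_NONE)[0],key=len)[:,0,:]
T=np.array([ray("wrist",p,64,i)[:2] for p in ct],np.float32);print("block@64",cv2.minAreaRect(T))
E
```

```text
[array([289.40540541, 146.97297297]), array([253.14492754, 185.89855072]), array([304.25396825, 197.34920635])] [np.int32(74), np.int32(1), np.int32(1), np.int32(69), np.int32(63)]
disc [ 524.40263904 -284.21274127   69.6746076 ]
16 [ 524.52382251 -284.44057195] [148.90942381 -90.87075076  28.79984544] [28.90942381 29.12924924 28.79984544] [42.37282111 42.18662452 42.13947315]
20 [ 523.87901314 -284.31056991] [148.90942381 -90.87075076  28.79984544] [28.90942381 29.12924924 28.79984544] [41.98895711 41.80444731 41.7577231 ]
block@64 ((521.4959716796875, -283.628662109375), (41.32282257080078, 23.683368682861328), 28.78127670288086)
```

Request:
{"method": "carry_out", "body": {"grip": [-1, -1, -1, -1, -1], "linear": [[0.05, 0.019, 0.0034], [0.08, 0, 0], [0.08, 0, 0], [0.08, 0, 0], [0.08, 0, 0]], "turn": [-0.0436, -0.0436, -0.0436, -0.0436, -0.0436]}}

```text
t: 3.35
eef_pos: [524.6, -279.8, 116.1]
tcp_rot: [0.66, 1.57, 1.038]
ft_force: [0.6, -0.3, -0.5]
opening: 0.999
```

Request:
{"method": "carry_out", "body": {"grip": [-1, -1, -1], "linear": [[0.04, 0, 0], [0, 0, 0], [0, 0, 0]], "turn": [-0.0436, 0, 0]}}

```text
t: 3.65
eef_pos: [524.9, -281.2, 97.9]
tcp_rot: [0.495, 1.571, 1.004]
ft_force: [0.2, 0.3, -0.5]
opening: 0.997
```

```bash
python3 - <<'E'
from h import *
s,r=st();print(np.degrees(np.arctan2(r[1,1],r[0,1])),r.T@(np.array([524.3,-284.3,45])-s["eef_pos"])/500)
E
```

```text
t 3.65 tcp [ 524.9 -281.2   97.9] y [-0.487  0.873  0.   ] x [ 0.  0. -1.] z [0.873 0.487 0.   ] F [ 0.2  0.3 -0.5] op 0.997 j [-0.6   0.61  1.76  0.    0.78 -2.68]
119.16382141796039 [ 0.10579388 -0.00480338 -0.00410745]
```

Request:
{"method": "carry_out", "body": {"grip": [-1, -1, -1, -1], "linear": [[0.03, -0.0048, -0.0041], [0.04, 0, 0], [0.036, 0, 0], [0, 0, 0]], "turn": [0.0092, 0, 0, 0]}}

```text
t: 4.05
eef_pos: [523.2, -285.3, 42.7]
tcp_rot: [1.982, 1.569, 2.459]
ft_force: [-0.1, -0.1, -0.1]
opening: 1.004
```

```bash
python3 - <<'E'
from h import *
s,r=st();print(np.degrees(np.arctan2(r[1,1],r[0,1])),r.T@(np.array([524.3,-284.3,45])-s["eef_pos"])/500, s["joints"][5])
E
```

```text
t 4.05 tcp [ 523.2 -285.3   42.7] y [-0.459  0.888  0.002] x [-0.002  0.001 -1.   ] z [ 0.888  0.459 -0.001] F [-0.1 -0.1 -0.1] op 1.004 j [-0.61  0.69  1.79  0.    0.67 -2.66]
117.34295554336376 [-0.00462011  0.00077731  0.0029315 ] -2.6583696954567997
```

Request:
{"method": "carry_out", "body": {"grip": [1, 1, 1, 1, 1], "linear": [[-0.0046, 0.0008, 0.0029], [0, 0, 0], [0, 0, 0], [0, 0, 0], [0, 0, 0]], "turn": [0, 0, 0, 0, 0]}}

```text
t: 4.55
eef_pos: [525.0, -284.9, 46.8]
tcp_rot: [-0.953, 1.57, -0.475]
ft_force: [0.5, 0.2, 0.3]
opening: 0.634
```

Request:
{"method": "carry_out", "body": {"grip": [1, 1, 1, 1, 1], "linear": [[0, 0, 0], [0, 0, 0], [0, 0, 0], [0, 0, 0], [0, 0, 0]], "turn": [0, 0, 0, 0, 0]}}

```text
t: 5.05
eef_pos: [524.9, -284.8, 46.4]
tcp_rot: [1.281, 1.571, 1.759]
ft_force: [-1.3, 1.0, -0.9]
opening: 0.232
```

```bash
python3 - <<'E'
from h import *
s,r=st();print(np.degrees(np.arctan2(r[1,1],r[0,1])),s["joints"][5])
E
```

```text
t 5.05 tcp [ 524.9 -284.8   46.4] y [-0.46   0.888  0.   ] x [-0.  0. -1.] z [0.888 0.46  0.   ] F [-1.3  1.  -0.9] op 0.232 j [-0.61  0.68  1.78  0.    0.68 -2.66]
117.39830227292663 -2.656801169054417
```

Request:
{"method": "carry_out", "body": {"grip": [1, 1, 1, 1, 1], "linear": [[0, 0, 0], [-0.03, 0, 0], [-0.07, 0, 0], [-0.08, 0, 0], [-0.04, 0, 0]], "turn": [0, 0, 0, 0, 0]}}

```text
t: 5.55
eef_pos: [525.4, -285.1, 160.3]
tcp_rot: [-1.059, 1.567, -0.581]
ft_force: [-0.9, 0.9, -2.9]
opening: 0.229
```

Request:
{"method": "carry_out", "body": {"grip": [1, 1, 1], "linear": [[0, 0, 0], [0, 0, 0], [0, 0, 0]], "turn": [0, 0, 0]}}

```text
t: 5.85
eef_pos: [524.3, -284.4, 155.1]
tcp_rot: [2.009, 1.568, 2.487]
ft_force: [0.1, 0.1, -3.9]
opening: 0.23
```

```bash
python3 - <<'E'
from h import *
import pickle
s,r=st();print(np.degrees(np.arctan2(r[1,1],r[0,1])),s["joints"][5],(r.T@(np.array([497.8,248.4,150])-s["eef_pos"])/500).round(4))
i=cams.camera_info("wrist");im=cams.read_camera("wrist")
pickle.dump(i,open("w4.pkl","wb"));cv2.imwrite("pics/w4.png",im)
cv2.imwrite("pics/w4v.png",cv2.resize(im[100:360,100:460],(800,578),interpolation=cv2.INTER_CUBIC))
E
```

```text
t 5.85 tcp [ 524.3 -284.4  155.1] y [-0.46   0.888  0.002] x [-0.002  0.002 -1.   ] z [ 0.888  0.46  -0.001] F [ 0.1  0.1 -3.9] op 0.23 j [-0.61  0.53  1.71  0.    0.9  -2.66]
117.39154176305674 -2.656775777401558 [0.0118 0.9704 0.4433]
```

View pics/w4v.png

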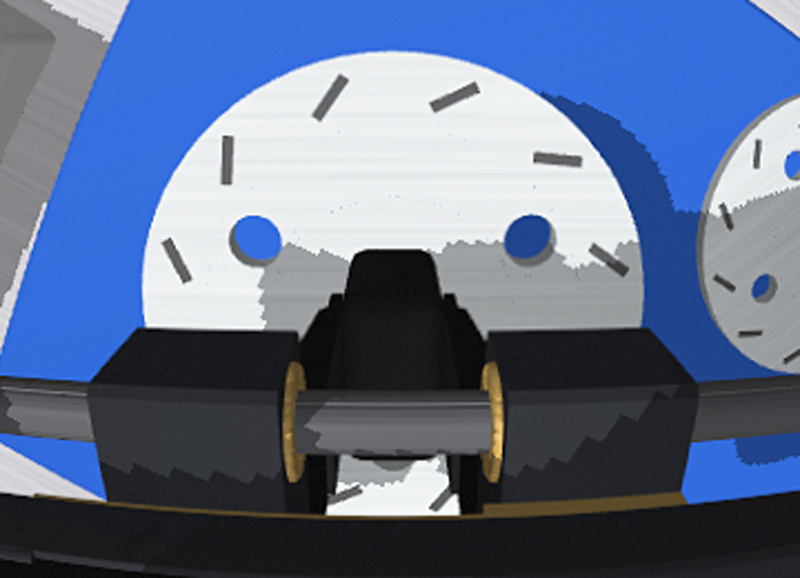

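```bash
python3 - <<'E'
from h import *
import pickle
from scipy.optimize import least_squares
im=cv2.imread("pics/w4.png");i=pickle.load(open("w4.pkl","rb"))
t=np.array([524.3,-284.4,155.1]);y=np.array([-.46,.888]);z=np.array([.888,.46]);zt=128.7
def tool(px):
    d=ray("wrist",px,zt,i)[:2]-t[:2];return np.array([d@y,d@z])
for c in((256,240.5),(530,240.5)): print("hole",tool((100+c[0]/2.222-.3,100+c[1]/2.222-.3)).round(2))
h=cv2.cvtColor(im,cv2.COLOR_BGR2HSV)
blue=(h[...,1]>100)
m=(~blue).astype(np.uint8);m[245:]=0;m[:,:155]=0;m[:,395:]=0
m=cv2.morphologyEx(m,cv2.MORPH_OPEN,np.ones((3,3)))
ct=max(cv2.findContours(m,cv2.RETR_EXTERNAL,cv2.CHAIN_APPROX_NONE)[0],key=len)[:,0,:];ct=ct[ct[:,1]<243]
ct=ct[(ct[:,0]>156)&(ct[:,0]<393)]
P=np.array([tool(p) for p in ct])
f=least_squares(lambda q:np.hypot(*(P-q[:2]).T)-q[2],[0,0,70],loss="soft_l1",f_scale=.3);print("disc y,z,r in tool",f.x,len(P))
E
```

```text
hole [-35.26 -21.21]
hole [ 37.33 -21.21]
disc y,z,r in tool [ 0.97334013 -0.19626048 69.91342273] 336
```

Request:
{"method": "carry_out", "body": {"grip": [1, 1, 1, 1, 1], "linear": [[0, 0.0373, 0.017], [0, 0.0745, 0.034], [0, 0.0745, 0.034], [0, 0.0745, 0.034], [0, 0.0745, 0.034]], "turn": [0, 0, 0, 0, 0]}}

```text
t: 6.4
eef_pos: [514.7, -98.4, 155.6]
tcp_rot: [2.224, 1.569, 2.702]
ft_force: [0.3, 0.5, -3.3]
opening: 0.229
```

Request:
{"method": "carry_out", "body": {"grip": [1, 1, 1, 1, 1], "linear": [[0, 0.0745, 0.034], [0, 0.0745, 0.034], [0, 0.0745, 0.034], [0, 0.0745, 0.034], [0, 0.0745, 0.034]], "turn": [0, 0, 0, 0, 0]}}

```text
t: 6.9
eef_pos: [504.2, 105.9, 155.7]
tcp_rot: [2.632, 1.569, 3.11]
ft_force: [0.3, 0.1, -3.1]
opening: 0.232
```

Request:
{"method": "carry_out", "body": {"grip": [1, 1, 1, 1, 1], "linear": [[0, 0.0745, 0.034], [0, 0.0745, 0.034], [0, 0.075, 0.034], [0, 0.0373, 0.017], [0, 0, 0]], "turn": [0, 0, 0, 0, 0.0228]}}

```text
t: 7.4
eef_pos: [496.7, 250.1, 155.5]
tcp_rot: [2.725, 1.569, 3.134]
ft_force: [0.7, -0.4, -3.4]
opening: 0.235
```

Request:
{"method": "carry_out", "body": {"grip": [1, 1, 1], "linear": [[0.01, 0, 0], [0.01, 0, 0], [0, 0, 0]], "turn": [0, 0, 0]}}

```text
t: 7.7
eef_pos: [497.6, 246.6, 145.3]
tcp_rot: [3.044, 1.569, -2.832]
ft_force: [0.4, 0.3, -3.1]
opening: 0.233
```

```bash
python3 - <<'E'
from h import *
import pickle
s,r=st();print(np.degrees(np.arctan2(r[1,1],r[0,1])),s["joints"][5],(r.T@(np.array([497.5,247.5,135])-s["eef_pos"])/500).round(4))
E
```

```text
t 7.7 tcp [497.6 246.6 145.3] y [-0.396  0.918  0.   ] x [-0.002 -0.001 -1.   ] z [ 0.918  0.396 -0.002] F [ 0.4  0.3 -3.1] op 0.233 j [ 0.34  0.49  1.82  0.    0.83 -1.64]
113.33411047839947 -1.636982887957821 [0.0206 0.0017 0.0007]
```

Request:
{"method": "carry_out", "body": {"grip": [1, 1, 1, 1], "linear": [[0.015, 0.0017, 0.0007], [0.016, 0, 0], [0, 0, 0], [0, 0, 0]], "turn": [0, 0, 0, 0]}}

```text
t: 8.1
eef_pos: [498.1, 247.8, 130.7]
tcp_rot: [2.92, 1.57, -2.957]
ft_force: [-0.0, 0.2, -3.1]
opening: 0.229
```

```bash
python3 - <<'E'
from h import *
import pickle
s,r=st();print(np.degrees(np.arctan2(r[1,1],r[0,1])),(r.T@(np.array([497.5,247.5,130])-s["eef_pos"])/500).round(4))
i=cams.camera_info("wrist");im=cams.read_camera("wrist")
pickle.dump((i,s["eef_pos"],r),open("w5.pkl","wb"));cv2.imwrite("pics/w5.png",im)
cv2.imwrite("pics/w5v.png",cv2.resize(im[160:240,180:370],(800,337),interpolation=cv2.INTER_CUBIC))
E
```

```text
t 8.1 tcp [498.1 247.8 130.7] y [-0.395  0.919  0.   ] x [-0.001 -0.    -1.   ] z [ 0.919  0.395 -0.001] F [-0.   0.2 -3.1] op 0.229 j [ 0.34  0.52  1.83  0.    0.8  -1.63]
113.2839199478069 [ 0.0013 -0.0002 -0.0014]
```

View pics/w5v.png

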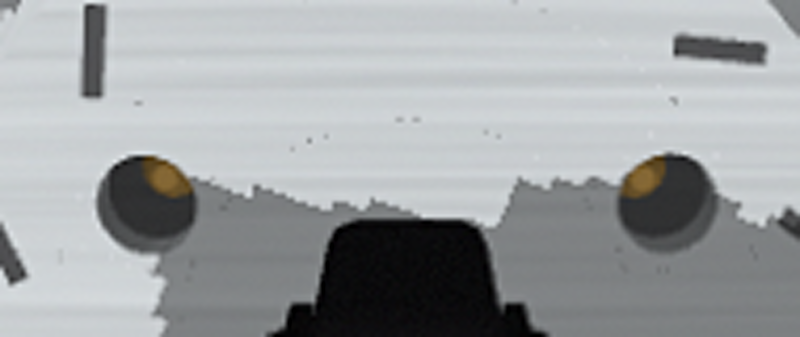

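```bash
python3 - <<'E'
from h import *
import pickle
i,t,r=pickle.load(open("w5.pkl","rb"));k=800/190
def tool(c,z):
    p=ray("wrist",(180+c[0]/k-.3,160+c[1]/k-.3),z,i);return ((p-t)[:2]@r[:2,1:]).round(2)
for c in((147,203),(666,202)):print("hole",tool(c,t[2]-26.4))
for c in((168,178),(643,177)):print("tip",tool(c,86),tool(c,83))
im=cv2.imread("pics/w5.png");h=cv2.cvtColor(im,cv2.COLOR_BGR2HSV)
m=((h[...,0]>8)&(h[...,0]<28)&(h[...,1]>110)&(h[...,2]>60)).astype(np.uint8);n,l,s,c=cv2.connectedComponentsWithStats(m)
print([(c[j].round(1),s[j].tolist()) for j in range(1,n) if s[j][4]>8 and 160<c[j][1]<240])
# predicted image of stud with hub exactly under the disc centre (measured hole-based)
E
```

```text
hole [-35.47 -21.21]
hole [ 37.07 -21.39]
tip [-35.62 -20.34] [-36.17 -19.61]
tip [ 36.91 -20.53] [ 37.45 -19.8 ]
[(array([218.7, 201.8]), [214, 197, 12, 10, 72]), (array([332.9, 201.8]), [328, 197, 10, 10, 63])]
```

Request:
{"method": "carry_out", "body": {"grip": [1, 1, 1, 1], "linear": [[0.01, 0, 0], [0.01, 0, 0], [0.006, 0, 0], [0, 0, 0]], "turn": [0, 0, 0, 0]}}

```text
t: 8.55
eef_pos: [497.9, 247.9, 117.4]
tcp_rot: [3.004, 1.57, -2.873]
ft_force: [-0.1, -0.0, -3.4]
opening: 0.23
```

Request:
{"method": "carry_out", "body": {"grip": [1, 1, 1, 1, 1], "linear": [[0.004, 0, 0], [0.004, 0, 0], [0.004, 0, 0], [0.004, 0, 0], [0, 0, 0]], "turn": [0, 0, 0, 0, 0]}}

```text
t: 9.05
eef_pos: [498.0, 248.0, 109.7]
tcp_rot: [2.875, 1.57, -3.001]
ft_force: [0.0, -0.1, -2.9]
opening: 0.232
```

Request:
{"method": "carry_out", "body": {"grip": [1, 1, 1, 1], "linear": [[0.004, 0, 0], [0.004, 0, 0], [0.002, 0, 0], [0, 0, 0]], "turn": [0, 0, 0, 0]}}

```text
t: 9.45
eef_pos: [498.1, 248.0, 104.8]
tcp_rot: [2.624, 1.571, 3.03]
ft_force: [-0.5, 0.1, -2.0]
opening: 0.231
```

Request:
{"method": "carry_out", "body": {"grip": [1, 1, 1], "linear": [[0.002, 0, 0], [0.002, 0, 0], [0, 0, 0]], "turn": [0, 0, 0]}}

```text
t: 9.75
eef_pos: [498.2, 248.1, 104.3]
tcp_rot: [-0.068, 1.57, 0.339]
ft_force: [-5.1, -2.0, 13.5]
opening: 0.228
```

Request:
{"method": "carry_out", "body": {"grip": [-1, -1, -1, -1, -1], "linear": [[-0.003, 0, 0], [0, 0, 0], [0, 0, 0], [0, 0, 0], [-0.02, 0, 0]], "turn": [0, 0, 0, 0, 0]}}

```text
t: 10.25
eef_pos: [497.6, 247.8, 113.7]
tcp_rot: [3.046, 1.569, -2.831]
ft_force: [-0.4, -0.1, 0.4]
opening: 0.593
```

Request:
{"method": "carry_out", "body": {"grip": [-1, -1, -1, -1, -1], "linear": [[-0.08, 0, 0], [-0.09, 0, 0], [-0.09, 0, 0], [-0.09, 0, 0], [0, 0, 0]], "turn": [0, 0, 0, 0, 0]}}

```text
t: 10.75
eef_pos: [499.5, 248.6, 296.0]
tcp_rot: [-0.061, 1.561, 0.345]
ft_force: [0.1, 0.4, -0.8]
opening: 0.978
```

```bash
python3 - <<'E'
from h import *
import pickle
s,r=st()
i=cams.camera_info("wrist");im=cams.read_camera("wrist");sd=cams.read_camera("side")
pickle.dump((i,s["eef_pos"],r),open("w6.pkl","wb"));cv2.imwrite("pics/w6.png",im);cv2.imwrite("pics/s6.png",sd)
a=cv2.resize(im[100:340,100:420],(400,300),interpolation=cv2.INTER_CUBIC);b=cv2.resize(sd[225:325,190:323],(400,300),interpolation=cv2.INTER_CUBIC)
cv2.imwrite("pics/w6v.png",np.hstack([a,b]))
E
```

```text
t 10.75 tcp [499.5 248.6 296. ] y [-0.396  0.918 -0.001] x [ 0.009  0.003 -1.   ] z [0.918 0.396 0.01 ] F [ 0.1  0.4 -0.8] op 0.978 j [ 0.34  0.33  1.64  0.    1.16 -1.63]
```

View pics/w6v.png

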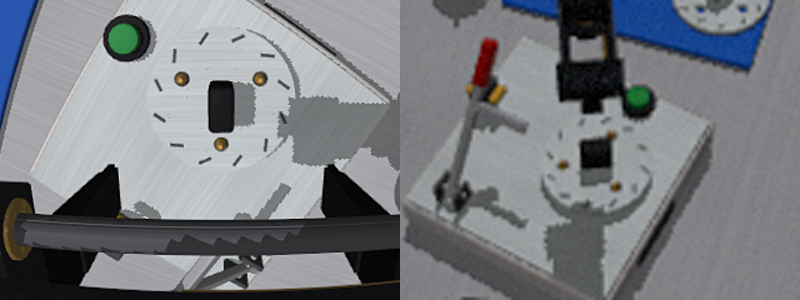

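Request:
{"method": "carry_out", "body": {"grip": [1, 1, 1, 1, 1], "linear": [[0, 0, 0], [0, 0, 0], [-0.01, 0, 0], [-0.01, 0, 0], [0, 0.0174, 0.0668]], "turn": [0.0467, 0.0467, 0.0467, 0.0466, 0]}}

```text
t: 11.35
eef_pos: [530.5, 250.7, 299.3]
tcp_rot: [-2.76, 1.569, -2.944]
ft_force: [0.4, 0.4, 0.9]
opening: 0.638
```

Request:
{"method": "carry_out", "body": {"grip": [1, 1, 1, 1, 1], "linear": [[0, 0.0174, 0.0668], [0, 0.0174, 0.0668], [0, 0.0172, 0.067], [0, 0, 0], [0, 0, 0]], "turn": [0, 0, 0, 0, 0]}}

```text
t: 11.85
eef_pos: [635.7, 257.9, 297.1]
tcp_rot: [-2.705, 1.567, -2.886]
ft_force: [-0.8, -0.0, 0.5]
opening: 0.219
```

```bash
python3 - <<'E'
from h import *
s,r=st();print(np.degrees(np.arctan2(r[1,1],r[0,1])),(r.T@(np.array([637.2,258.8,256])-s["eef_pos"])/500).round(4))
cv2.imwrite("pics/s7.png",cams.read_camera("side"))
E
```

```text
t 11.85 tcp [635.7 257.9 297.1] y [ 0.179  0.984 -0.002] x [-0.004 -0.001 -1.   ] z [ 0.984 -0.179 -0.003] F [-0.8 -0.   0.5] op 0.219 j [ 0.29  0.53  1.3   0.    1.31 -1.1 ]
79.6616028887436 [0.0822 0.0024 0.003 ]
```

```bash
python3 - <<'E'
from h import *
im=cv2.imread("pics/s6.png");h=cv2.cvtColor(im,cv2.COLOR_BGR2HSV)
m=(((h[...,0]<6)|(h[...,0]>174))&(h[...,1]>140)&(h[...,2]>60)).astype(np.uint8);n,l,s,c=cv2.connectedComponentsWithStats(m)
print([(c[j].round(1),s[j].tolist()) for j in range(1,n) if s[j][4]>20])
p=np.array([652.3,341.9,84.5]);u=np.array([-.179,-.984,0])
for rr in(147,176,205): print(rr,proj("side",p+rr*(np.cos(.942)*u+np.sin(.942)*np.array([0,0,1]))).round(1))
print(m.nonzero()[0].min(), )
E
```

```text
[(array([217.7, 245.7]), [214, 238, 8, 16, 72])]
147 [216.1 253.3]
176 [218.  246.2]
205 [220. 239.]
238
```

Request:
{"method": "carry_out", "body": {"grip": [1, 1, 1, 1, 1], "linear": [[0, 0.0024, 0.003], [0, 0, 0], [0.04, 0, 0], [0.036, 0, 0], [0, 0, 0]], "turn": [0, 0, 0, 0, 0]}}

```text
t: 12.4
eef_pos: [636.4, 259.0, 259.5]
tcp_rot: [-2.698, 1.567, -2.878]
ft_force: [-0.2, -0.9, -0.6]
opening: 0.006
```

Request:
{"method": "carry_out", "body": {"grip": [1, 1, 1, 1, 1], "linear": [[0.022, 0, 0], [0.004, 0, 0], [0.0278, -0.0334, 0], [0.0278, -0.0334, 0], [0, 0, 0]], "turn": [0, 0, 0, 0, 0]}}

```text
t: 12.9
eef_pos: [631.1, 225.0, 219.9]
tcp_rot: [-2.719, 1.569, -2.9]
ft_force: [-0.3, 1.7, 1.1]
opening: 0.006
```

Request:
{"method": "carry_out", "body": {"grip": [1, 1, 1, 1], "linear": [[0.0324, -0.0242, 0], [0.0324, -0.0242, 0], [0.0399, -0.0171, 0], [0, 0, 0]], "turn": [0, 0, 0, 0]}}

```text
t: 13.3
eef_pos: [625.6, 193.7, 167.5]
tcp_rot: [-2.749, 1.569, -2.93]
ft_force: [-0.5, 0.5, 3.4]
opening: 0.003
```

```bash
python3 - <<'E'
from h import *
s,r=st()
d=s["eef_pos"]-np.array([652.3,341.9,84.5]);print("u",d[:2]@[-.179,-.984],"x",d[:2]@[.984,-.179],"tipz",s["eef_pos"][2]-14)
E
```

```text
t 13.3 tcp [625.6 193.7 167.5] y [ 0.18   0.984 -0.001] x [-0.002 -0.    -1.   ] z [ 0.984 -0.18  -0.002] F [-0.5  0.5  3.4] op 0.003 j [ 0.2   0.59  1.54 -0.    1.   -1.19]
u 150.6202009961293 x 0.21482524232778447 tipz 153.45336684851674
```

Request:
{"method": "carry_out", "body": {"grip": [1, 1, 1, 1, 1], "linear": [[0.0399, -0.016, 0], [0.03, -0.008, 0], [0.02, -0.005, 0], [0.016, -0.002, 0], [0, 0, 0]], "turn": [0, 0, 0, 0, 0]}}

```text
t: 13.8
eef_pos: [623.4, 179.6, 116.0]
tcp_rot: [0.816, 1.57, 0.636]
ft_force: [-0.1, -0.3, -0.1]
opening: 0.006
```

Request:
{"method": "carry_out", "body": {"grip": [1, 1, 1, 1], "linear": [[0.008, 0, 0], [0.008, 0, 0], [0.004, 0, 0], [0, 0, 0]], "turn": [0, 0, 0, 0]}}

```text
t: 14.2
eef_pos: [623.7, 179.2, 107.3]
tcp_rot: [0.435, 1.568, 0.255]
ft_force: [-4.0, 0.2, 16.3]
opening: 0.005
```

Request:
{"method": "carry_out", "body": {"grip": [1, 1, 1, 1, 1], "linear": [[0.002, 0, 0], [0, 0, 0], [-0.01, 0, 0], [-0.03, 0, 0], [0, 0, 0]], "turn": [0, 0, 0, 0, 0]}}

```text
t: 14.7
eef_pos: [623.7, 179.0, 126.4]
tcp_rot: [0.37, 1.568, 0.19]
ft_force: [0.2, 0.5, -0.6]
opening: 0.003
```

Request:
{"method": "carry_out", "body": {"grip": [1, 1, 1, 1], "linear": [[-0.05, 0, 0], [-0.05, 0, 0], [-0.02, 0, 0], [0, 0, 0]], "turn": [0, 0, 0, 0]}}

```text
t: 15.1
eef_pos: [623.3, 178.9, 185.3]
tcp_rot: [0.376, 1.569, 0.196]
ft_force: [0.3, 0.3, -0.1]
opening: 0.003
```

```bash
python3 - <<'E'
from h import *
s,r=st();print((r.T@(np.array([478.3,141.8,140])-s["eef_pos"])/500).round(4))
sd=cams.read_camera("side");cv2.imwrite("pics/s8.png",sd);h=cv2.cvtColor(sd,cv2.COLOR_BGR2HSV)
m=(((h[...,0]<6)|(h[...,0]>174))&(h[...,1]>140)&(h[...,2]>60)).astype(np.uint8);n,l,q,c=cv2.connectedComponentsWithStats(m)
print([(c[j].round(1),q[j].tolist()) for j in range(1,n) if q[j][4]>20])
p=np.array([652.3,341.9,84.5]);u=np.array([-.179,-.984,0])
for rr in(147,176,205): print(rr,proj("side",p+rr*u).round(1))
g=((h[...,0]>50)&(h[...,0]<80)&(h[...,1]>100)&(h[...,2]>40)).astype(np.uint8);n,l,q,c=cv2.connectedComponentsWithStats(g);print([(c[j].round(1),q[j].tolist()) for j in range(1,n) if q[j][4]>20])
print([proj("side",np.array([478.3,142,z])).round(1) for z in(75,80,85,90)])
cv2.imwrite("pics/s8v.png",cv2.resize(sd[225:335,180:320],(760,597),interpolation=cv2.INTER_CUBIC))
E
```

```text
t 15.1 tcp [623.3 178.9 185.3] y [0.179 0.984 0.001] x [ 0.002  0.    -1.   ] z [ 0.984 -0.179  0.002] F [ 0.3  0.3 -0.1] op 0.003 j [ 0.18  0.57  1.55  0.    1.03 -1.21]
[ 0.09   -0.1249 -0.2723]
[(array([231.9, 251.3]), [227, 246, 10, 12, 53])]
147 [227.8 258.2]
176 [231.8 252.6]
205 [235.7 247.1]
[(array([268.7, 256.9]), [265, 254, 8, 7, 47])]
[array([268.7, 258. ]), array([268.7, 257.3]), array([268.7, 256.6]), array([268.6, 255.9])]
```

View pics/s8v.png

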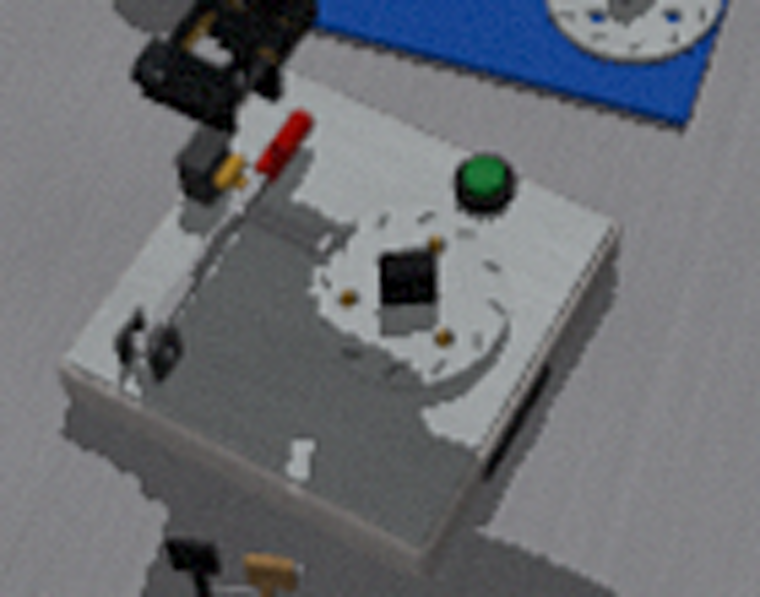

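Request:
{"method": "carry_out", "body": {"grip": [1, 1, 1, 1, 1], "linear": [[0, -0.0312, -0.068], [0, -0.0312, -0.068], [0, -0.0312, -0.068], [0, -0.0312, -0.068], [0, 0, 0]], "turn": [0, 0, 0, 0, 0]}}

```text
t: 15.65
eef_pos: [473.5, 141.0, 183.1]
tcp_rot: [-2.812, 1.566, -2.992]
ft_force: [0.1, 0.2, -0.0]
opening: 0.005
```

Request:
{"method": "carry_out", "body": {"grip": [1, 1, 1, 1], "linear": [[0.06, 0, 0], [0.06, 0, 0], [0.03, 0, 0], [0, 0, 0]], "turn": [0, 0, 0, 0]}}

```text
t: 16.05
eef_pos: [477.0, 141.6, 106.7]
tcp_rot: [-2.818, 1.566, -2.998]
ft_force: [-0.1, 0.7, 0.4]
opening: 0.006
```

Request:
{"method": "carry_out", "body": {"grip": [1, 1, 1, 1, 1], "linear": [[0.006, 0, 0.003], [0.006, 0, 0], [0.004, 0, 0], [0.004, 0, 0], [0, 0, 0]], "turn": [0, 0, 0, 0, 0]}}

```text
t: 16.55
eef_pos: [479.4, 141.5, 99.4]
tcp_rot: [0.617, 1.571, 0.437]
ft_force: [0.6, -0.1, -0.1]
opening: 0.003
```

Request:
{"method": "carry_out", "body": {"grip": [1, 1, 1, 1, 1], "linear": [[0.004, 0, 0], [0.004, 0, 0], [0.004, 0, 0], [0, 0, 0], [0, 0, 0]], "turn": [0, 0, 0, 0, 0]}}

```text
t: 17.05
eef_pos: [479.6, 141.5, 93.4]
tcp_rot: [0.697, 1.57, 0.517]
ft_force: [-0.2, -0.2, 3.0]
opening: 0.004
```

Request:
{"method": "carry_out", "body": {"grip": [1, 1, 1, 1], "linear": [[0.004, 0, 0], [0.003, 0, 0], [0, 0, 0], [0, 0, 0]], "turn": [0, 0, 0, 0]}}

```text
t: 17.45
eef_pos: [479.6, 141.5, 90.2]
tcp_rot: [0.443, 1.57, 0.263]
ft_force: [-1.9, -0.5, 9.4]
opening: -0.001
```

Request:
{"method": "carry_out", "body": {"grip": [1, 1, 1], "linear": [[0.002, 0, 0], [0, 0, 0], [0, 0, 0]], "turn": [0, 0, 0]}}

```text
t: 17.75
eef_pos: [479.6, 141.5, 90.0]
tcp_rot: [0.37, 1.569, 0.19]
ft_force: [-5.1, -0.4, 21.5]
opening: 0.005
```

Request:
{"method": "carry_out", "body": {"grip": [1, 1, 1, 1, 1], "linear": [[-0.02, 0, 0], [-0.06, 0, 0], [-0.09, 0, 0], [-0.09, 0, 0], [0, 0, 0]], "turn": [0, 0, 0, 0, 0]}}

```text
t: 18.25
eef_pos: [481.1, 141.8, 223.7]
tcp_rot: [0.342, 1.563, 0.162]
ft_force: [0.6, 0.4, -1.2]
opening: 0.003
```

Request:
{"method": "carry_out", "body": {"grip": [1, 1, 1, 1, 1], "linear": [[-0.05, -0.05, -0.06], [0, -0.05, -0.06], [0, 0, 0], [0, 0, 0], [0, 0, 0]], "turn": [0, 0, 0, 0, 0]}}

```text
t: 18.75
eef_pos: [412.1, 103.2, 243.6]
tcp_rot: [2.212, 1.571, 2.032]
ft_force: [0.5, 0.1, -1.4]
opening: 0.007
```

```bash
python3 - <<'E'
from h import *
st()
sd=cams.read_camera("side");tp=cams.read_camera("top")
a=cv2.resize(sd[140:340,180:380],(400,400),interpolation=cv2.INTER_CUBIC);b=cv2.resize(tp[140:320,100:460],(800,400),interpolation=cv2.INTER_CUBIC)[:, :400]
cv2.imwrite("pics/f.png",np.hstack([a,b]))
E
```

```text
t 18.75 tcp [412.1 103.2 243.6] y [0.179 0.984 0.   ] x [-0.  0. -1.] z [ 0.984 -0.179 -0.   ] F [ 0.5  0.1 -1.4] op 0.007 j [ 0.09  0.19  2.    0.    0.96 -1.3 ]
```

View pics/f.png

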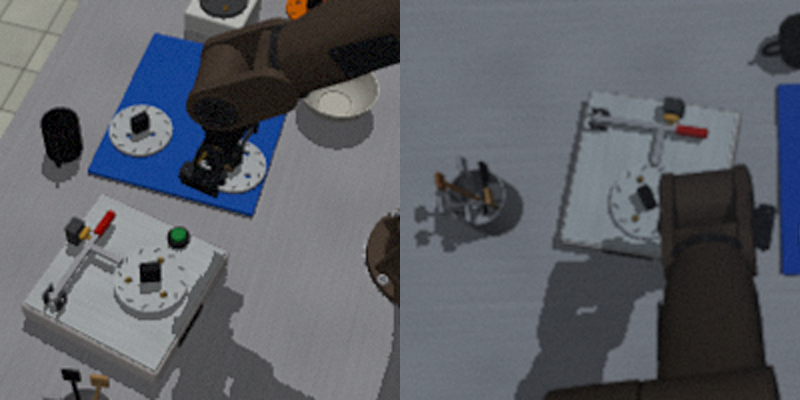

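The picture shows the lever still down with its claw over the rim, the disc seated, the button free, and the arm clear of everything. I'm handing the job in.

```bash
python3 -c "
from cell import env
print(env.job_done())"
```

```text
the job is handed in; nothing more can be done
None
```

The cutter is set up, and I handed the job in with the clock at about 19 s of the 58 s allowed.

- **Disc:** The plate on the cutter has three studs, so I picked disc_three, confirming its holes lie on a 42 mm radius. I turned it about 4° and lowered it over the studs to the predicted seated height. It pushed back with about 13 N there, and after I let go all three studs showed through the holes.
- **Lever:** I pressed it to its stop, reading 16 N and then going 1 mm further. The picture after I backed off showed the detent holding it level.
- **Button:** I pressed the green button until it hit its stop, at about 21 N against the 5 N needed, then let it go.

In the last pictures the lever was down, the disc seated and the robot touching nothing. The discs, mug, caddy and bowl I could see there looked undisturbed. disc_four was partly hidden behind the gripper, so I could not check it fully.

Measurements that disagreed:
- **Camera offset:** The wrist camera read about 1 mm off sideways compared with where the jaws centred the disc. I allowed for that before lowering it.
- **Wrist joint:** It came within about 0.01 rad of its limit on the way to the disc. I gripped about 2° off the block's angle so the jaws would pull the disc into line.

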